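# Fit the strip rotor to the mini-centrifuge

### The job

Fit the long strip rotor from the tray to the mini-centrifuge, swinging the clear lid back first if it overhangs the bowl: lower the rotor over the upright spindle without dropping it until it rests on the rubber coupling, and let go of it. Then press down on its hub until it is fully home, and last push the lid shut. Leave the round rotor, the two bottles and the tube rack standing where they are.

Things in the scene. Friction and masses are not known exactly. Their poses are not given: they have to be found in the camera images.
- strip_rotor: Rotor to fit: grey block 96 mm long (its x), 44 wide, 18 high, two rows of eight small dark holes, a 28 mm diameter round hub in its middle standing up to 46 mm. A 12 mm diameter bore runs through the hub along z. Origin: bore centre at the flat underside; z up. 0.10 to 0.16 kg. Starts flat on the tray floor (4 mm above the bench), any yaw. On the spindle any yaw is right.
- tube_rotor: Bystander: the round rotor of the same grey plastic, a disc of 92 mm diameter and 20 mm high with a ring of eight larger holes and the same 28 mm hub up to 46 mm. Origin: centre of its underside. Starts on the tray beside the strip rotor, on either side.
- bottle: Bystander: upright amber bottle, 52 mm diameter, 125 mm high with its cap, at the far side of the tray behind a rotor. Origin: centre of its underside.
- flask: Bystander: upright white plastic bottle, 46 mm diameter, 110 mm high with its cap, at the far side of the tray behind the other rotor. Origin: centre of its underside.
- tube_rack: Bystander: low white tube rack on the bench beyond the tray and the centrifuge, 85 (x) x 125 (y) x 24 mm, caps up to 29 mm. Origin: centre of its underside.
- tray: Fixed shallow white tray, 210 (x) x 290 (y) mm outside, floor 4 mm above the bench, walls 4 mm thick and 14 mm high. Origin: centre of its underside.
- centrifuge: Fixed cream mini-centrifuge. Origin: on the bench under the spindle axis; x points from front panel to lid hinge, z up. Housing 170 (x) x 160 (y) mm, 58 high; on it a round open bowl, inner radius 60, outer radius 76 mm, rim 95 mm above the bench, floor 59 mm. The lid's hinge axis runs along its y at x = 85 mm, 98 mm above the bench. It is on either side, left or right, the tray on the other.
- spindle_tip (a point): Top of the upright steel spindle, 9.5 mm diameter with a tapered nose (9 mm long, down to 4 mm diameter), 120 mm above the bench, in the middle of the bowl.
- seat (a point): Point on the spindle axis, 78 mm above the bench and 42 mm below the tip, where the origin of the rotor lies when it is fully home (hub top then 124 mm above the bench, 4 mm above the spindle's tip). Axes as the centrifuge's.
- coupling (a joint): Travel of the black rubber coupling disc (25 mm diameter) round the spindle: 0 = up, its face 8 mm above point seat, where a lowered rotor comes to rest; 0.008 m = pressed right down (rotor home). It is stiff: it carries the rotor's weight, gives way to a push of about 8 N (10 to 20 N is good) and stays where it is left.
- lid (a joint): Angle (rad) of the clear domed lid: 0 = shut, grows as it opens, stop at 1.85; starts between 1.05 and 1.75. Stiff hinge: it stays at any angle and moves with about 1 N at its tab. Below about 1.6 it is in a gripper's way over the spindle; right back (1.7 or more) it leaves room.
- lid_tab (a point): Tip of the lid's cream front tab, 193 mm from the hinge axis, at mid thickness. Tab 52 mm wide, 6 thick, 34 out from the dome's rim; its underside is in the plane of the hinge axis. Axes: z = outward (upper) normal of the lid, -x from hinge to tab. Lid shut: dome of 74 mm radius, 45 mm high, centred over the spindle, tab over the front panel.
There are look-alikes about, which are no part of the job. Leave any turquoise or yellow look-alike of the strip_rotor alone.

How it is judged:
On the way, in this order (a step that is already met when the one before it is completed fails the run):
1. the strip rotor stands on the spindle, resting upright on the raised coupling, let go of by the fingers (horizontal distance between strip_rotor and seat below 0.004 m and z of strip_rotor in the frame of seat between 0.004 and 0.011 m and angle between strip_rotor's own z axis and vertical below 0.08 rad and contact force between the fingers and strip_rotor below 0.1 N), for 0.2 s.
2. the rotor is pressed fully home with the lid still open (z of strip_rotor in the frame of seat below 0.002 m and horizontal distance between strip_rotor and seat below 0.004 m and value of joint lid above 0.5 rad), for 0.1 s.
At the end, for the whole second after the job is handed in: The strip rotor rests fully home on the spindle (within 2 mm in height and 4 mm sideways of the seat, upright within 0.06 rad); the lid is shut (within 0.06 rad); the round rotor, the two bottles and the tube rack stand upright within 25 mm of their places (z of strip_rotor in the frame of seat between -0.003 and 0.002 m and horizontal distance between strip_rotor and seat below 0.004 m and angle between strip_rotor's own z axis and vertical below 0.06 rad and linear speed of strip_rotor below 0.02 m/s and value of joint lid below 0.06 rad and distance of each of tube_rotor, bottle, tube_rack, flask from where it was at the start of the episode below 0.025 m and angle between each of bottle, tube_rotor, flask's own z axis and vertical below 0.3 rad); the robot touches nothing.
It fails at once if the rotor is dropped or slammed down the spindle (faster than 0.35 m/s while on it) (horizontal distance between strip_rotor and seat below 0.008 m and z of strip_rotor in the frame of seat below 0.04 m and linear speed of strip_rotor above 0.35 m/s).
It fails at once if a bottle is knocked over (angle between any of bottle, flask's own z axis and vertical above 0.6 rad).
It fails at once if the round rotor, a bottle or the tube rack is pushed away by more than 40 mm (distance of any of tube_rotor, bottle, tube_rack, flask from where it was at the start of the episode above 0.04 m).
It also fails if it takes over 70 s, if anything falls off the work surface, if the arm or the gripper's body presses on something with over 40 N, if the wrist force passes 120 N, or if a joint passes its speed limit or range.

### The arm

A 7-joint arm with a two-finger parallel gripper is mounted at the origin on the work surface. World frame = base frame: x ahead of the robot, y to its left, z up, the work surface at z = 0. Lengths are in m, angles in rad, forces in N, time in s.
With the tool pointing down it reaches from about 0.425 to 0.875 m from the base axis. Payload 4.7 kg.
Tool frame: the origin (TCP) lies midway between the tips of the shut fingers; the grasp point (between the pads) lies 19 mm behind it; z points along the fingers, y is the line along which they close (so a half turn about z gives the same grasp; the last joint's range is limited). The gripper opens to 87 mm and grips with 3 to 60 N. Pads are 19 mm wide; open, the fingers measure 117 mm over their backs; the gripper's body (75 mm by 190 mm) begins 51 mm behind the grasp point.
Start: joints at [-1.252, 0.321, -0.07, 1.45, 0.023, 1.371, -0.057], TCP at [0.195, 0.62, 0.223] pointing down, gripper open.
Joint ranges: [-2.86, 2.86], [-0.3, 2.09], [-1.38, 1.24], [0.06, 2.45], [-1.56, 4.7], [0.09, 2.05], [-2.69, 2.69]. Speed limits (rad/s): [2.57, 2.57, 3.14, 3.14, 3.14, 3.14, 3.14].

### API

Orientations are given as a rotation vector (axis times angle).
In Python, from bench import ctrl gives the robot as it stands. The module is installed in compiled form; this text tells all that it offers.
- The arm moves only by the tool carry_out, never from a script. Its argument "steps" is a list of rows, each a list of 7 numbers: the turn, a rotation vector about the world's x, y, z in degrees, then the shift along the world's x, y, z in cm, then the opening, from 0 (shut) to 1 (fully open). A call has 1 to 12 rows; each row is the pose to reach, as a shift and turn from the pose commanded when the call began; what a row does not reach only later rows make up. A row lasts 1/10 s, in which the tool goes at most 50 mm and 8.59 degrees, less where a joint would pass 70% of its speed; a pose out of reach is approached as far as the arm can. A call with a gripper value outside its range is refused whole. The fingers move at their own pace and stop on an object; "squeeze" is the grip in N (left out, the last holds). Time passes only in rows, so rows that repeat a pose let the fingers close. It gives the time, the measured TCP pose, the force, the opening and the grip force at its end, in the units of the state.
- ctrl.get_state(): the state, without advancing time (a new reading comes with each control period).
- ctrl.get_image(name): name is "scene" or "side" or "wrist"; returns a dict with "pixels" (400x640x3 uint8, red, green, blue), "camera_matrix" (3x3 intrinsics, pixels), "k1" (the pictures are not rectified: a ray, as slopes to the right and down, at radius r is drawn at 1 + k1 r^2 times it, then the intrinsics apply), "cam_to_world" (4x4, takes a point from camera to world coordinates); the wrist camera has in their place "T_tool_cam" (4x4, takes a point from camera to tool coordinates, whose origin is the TCP and whose axes are the flange's). Camera axes: x right, y down, z forward; pixel columns grow to the right and rows downward; lengths in m; the calibration is good to about 2 mm. A picture is of the moment at which its call begins: read the wrist's pose just before it. There is no depth.
- ctrl.close_job(): hands the job in; it is judged then, once.
The state is a dict: "time": time; "joint_positions": joint angles; "qd": joint speeds; "joint_torque": joint torques, N m; "position": TCP position; "tool_rot": TCP orientation; "ft_force": force on the tool from outside, world axes, zero at the start; "torque": the same for the moment, N m; "grip_width": opening from 0.0 (shut) to 1.0 (fully open); "grip_force": force on a finger pad.
Only numpy, scipy, OpenCV 4.12 (cv2) and the standard library are available. Lean on these libraries where they do the work, as an engineer would, in place of code of your own. Each camera call takes 0.05 s, during which the arm holds its last target. There are 200 camera calls.

## Working session

There is one attempt and no reset: what is moved stays moved. The work goes in short steps, Python scripts to look and compute and a tool call to move; the robot and the scene stay as the last step left them, time stands still between calls to the robot, and variables do not carry over. Pictures are saved under pics/ and viewed, at most 10 in all, crops included, and the job is handed in when it is done.

Besides the shell and the picture viewer there is one more tool, called after "Call:" in YAML: its name, and indented under it one key for each argument. carry_out: Moves the arm, as the interface text tells. Its arguments: {"type":"object","properties":{"steps":{"type":"array","items":{"type":"array","items":{"type":"number"}}},"squeeze":{"type":"number"}},"required":["steps"]}

```bash
mkdir -p pics; cat > h.py <<'E'
import numpy as np, cv2
from scipy.spatial.transform import Rotation as R
from bench import ctrl
def grab(name, fn=None):
    st=ctrl.get_state(); im=ctrl.get_image(name)
    im={k:(np.array(v) if k!='k1' else v) for k,v in im.items()}
    if name=='wrist':
        T=np.eye(4);T[:3,:3]=R.from_rotvec(st['tool_rot']).as_matrix();T[:3,3]=st['position']
        im['cam_to_world']=T@im['T_tool_cam']
    if fn: cv2.imwrite('pics/'+fn,im['pixels'][:,:,::-1])
    return im
def ray(im,uv):
    K=im['camera_matrix'];k=im['k1'];T=im['cam_to_world']
    p=cv2.undistortPoints(np.array(uv,float).reshape(-1,1,2),K,np.array([k,0,0,0,0.]))[:,0]
    d=np.c_[p,np.ones(len(p))]@T[:3,:3].T
    return T[:3,3],d
def plane(im,uv,z):
    o,d=ray(im,uv); return o+d*((z-o[2])/d[:,2])[:,None]
def proj(im,P):
    T=np.linalg.inv(im['cam_to_world']);P=np.atleast_2d(P)@T[:3,:3].T+T[:3,3]
    s=P[:,:2]/P[:,2:];s=s*(1+im['k1']*(s**2).sum(1))[:,None]
    K=im['camera_matrix'];return s*[K[0,0],K[1,1]]+K[:2,2]
def tri(ims,uvs):
    A=np.zeros((3,3));b=np.zeros(3)
    for im,uv in zip(ims,uvs):
        o,d=ray(im,[uv]);d=d[0]/np.linalg.norm(d[0]);M=np.eye(3)-np.outer(d,d);A+=M;b+=M@o
    return np.linalg.solve(A,b)
E
python3 - <<'E'
from h import *
for n in('scene','side','wrist'):
    im=grab(n,n+'0.png');print(n,im['camera_matrix'].ravel()[[0,2,4,5]],im['k1'],im['cam_to_world'].round(3).tolist())
print(ctrl.get_state())
E
```

```text
scene [431.92153802 319.67999601 431.92153802 202.84592334] -0.040567309760860745 [[-0.743, 0.533, -0.405, 0.904], [0.669, 0.578, -0.467, 0.437], [-0.014, -0.618, -0.786, 0.846], [0.0, 0.0, 0.0, 1.0]]
side [371.31954029 315.18484456 371.31954029 202.99101454] -0.06150596452433885 [[0.851, -0.359, 0.384, 0.139], [-0.526, -0.562, 0.639, -0.639], [-0.013, -0.745, -0.667, 0.746], [0.0, 0.0, 0.0, 1.0]]
wrist [286.74211733 319.60159347 286.74211733 197.03205521] 0.005102002178896285 [[0.3, 0.925, 0.233, 0.133], [0.954, -0.291, -0.075, 0.639], [-0.002, 0.244, -0.97, 0.385], [0.0, 0.0, 0.0, 1.0]]
{'time': 0.15, 'joint_positions': array([-1.25192571,  0.32166601, -0.07007541,  1.45140914,  0.02262496,
        1.37078658, -0.05690494]), 'qd': array([ 0.00020198, -0.00241128, -0.00139153, -0.0032881 ,  0.00035509,
        0.00214387, -0.00052832]), 'joint_torque': array([-1.02494816e-04, -4.91794431e+01, -4.04744418e-01, -3.12875497e+01,
       -6.40710234e-02,  4.06030216e-02,  1.23839454e-04]), 'position': array([0.1949805 , 0.6196256 , 0.22169684]), 'tool_rot': array([-4.76840141e-01, -3.10507934e+00,  2.32275440e-03]), 'ft_force': array([ 0.42407587, -0.14900517,  0.58359411]), 'torque': array([ 0.00276399, -0.01626344,  0.03289516]), 'grip_force': 0.0, 'grip_width': 0.9972384487574131}
```

View pics/scene0.png

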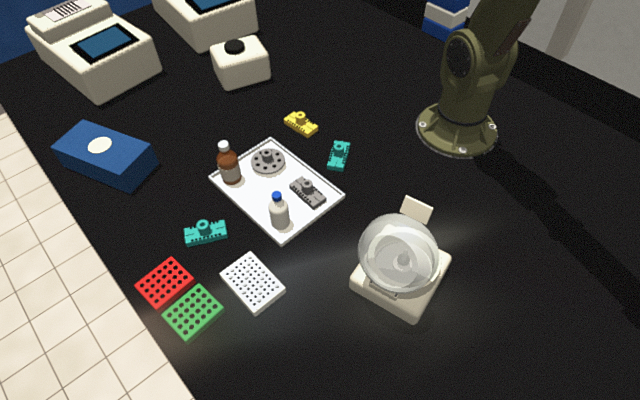

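View pics/side0.png

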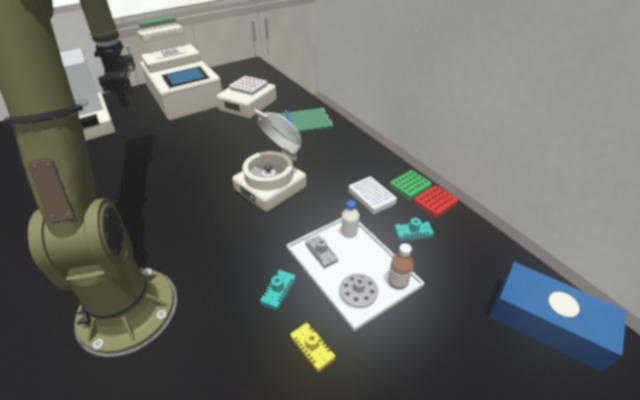

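The scene view shows the strip rotor at about (308,190) on the tray, with the round rotor at (268,160), the amber bottle at (229,165), the white flask at (279,210) and the centrifuge at (400,270). In the side view the spindle is at about (267,167), and the lid is half open with its tab near (260,113). I'll make one enlarged montage to get finer pixel positions.

```bash
python3 - <<'E'
from h import *
a=cv2.imread('pics/scene0.png');b=cv2.imread('pics/side0.png')
f=lambda i,x,y,w,h:cv2.resize(i[y:y+h,x:x+w],(400,300),interpolation=cv2.INTER_CUBIC)
m=np.vstack([np.hstack([f(a,340,190,133,100),f(a,250,150,100,75)]),np.hstack([f(b,210,100,133,100),f(b,280,200,100,75)])])
cv2.imwrite('pics/m1.png',m)
# rough
sc=grab('scene');sd=grab('side')
print('hub',plane(sc,[[307,183]],.05),plane(sd,[[320,241]],.05))
print('tri',tri([sc,sd],[(307,183),(320,241)]))
print('tip',plane(sd,[[267,166]],.12))
E
```

```text
hub [[ 0.47513675 -0.1015432   0.05      ]] [[ 0.47523395 -0.10028369  0.05      ]]
tri [ 0.47519422 -0.10095445  0.05061178]
tip [[0.46759492 0.17102526 0.12      ]]
```

View pics/m1.png

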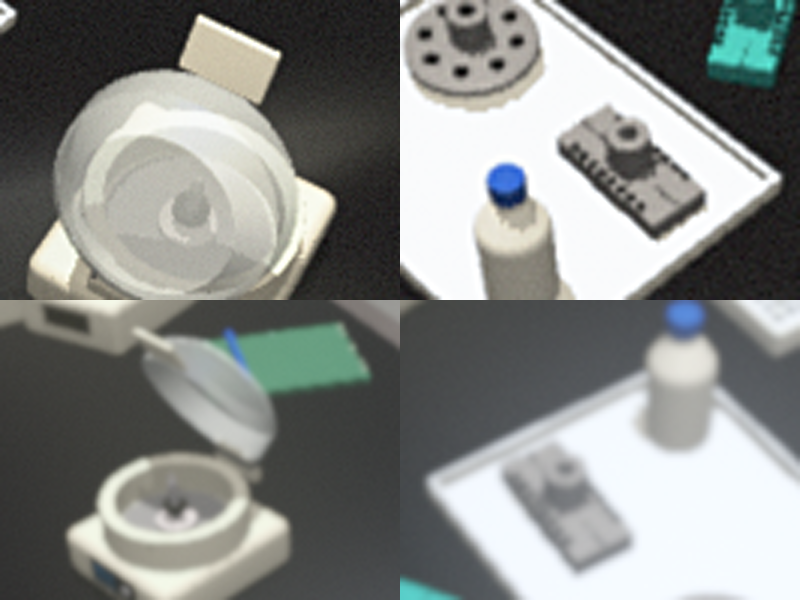

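```bash
python3 - <<'E'
from h import *
sc=grab('scene');sd=grab('side')
A=lambda u,v:(340+u/3,190+v/3)
B=lambda u,v:(250+(u-400)/4,150+v/4)
C=lambda u,v:(210+u/3,100+(v-300)/3)
D=lambda u,v:(280+(u-400)/4,200+(v-300)/4)
print('tip',tri([sc,sd],[A(193,182),C(175,485)]),plane(sd,[C(175,485)],.12),plane(sc,[A(193,182)],.12))
print('block scene',plane(sc,[B(560,142),B(655,222),B(704,190),B(607,106)],.022).round(4).tolist())
print('hub',tri([sc,sd],[B(629,128),D(570,470)]))
# bowl outer rim in side: left, right, top, bottom extremes
r=plane(sd,[C(97,502),C(253,490),C(165,454),C(185,545)],.095);print('rim',r.round(4).tolist(),r.mean(0))
print('tab',tri([sc,sd],[np.mean([A(199,15),A(281,50)],0),C(138,333)]))
# housing top corners side z=.058
print('house',plane(sd,[C(69,535),C(290,540),C(130,600)],.058).round(3).tolist())
print('houseA',plane(sc,[A(335,192)],.058).round(3))
# lid dome rim low point / hinge
print('hinge',tri([sc,sd],[A(180,300),C(245,465)]))
print('scene flask',plane(sc,[B(507,185)],.11),'side',plane(sd,[D(685,318)],.11))
E
```

```text
tip [0.48406561 0.20361386 0.11005954] [[0.48029493 0.18814088 0.12      ]] [[0.48731229 0.20792006 0.12      ]]
block scene [[0.4968, -0.1432, 0.022], [0.4951, -0.0553, 0.022], [0.4566, -0.0535, 0.022], [0.4555, -0.1461, 0.022]]
hub [ 0.47527595 -0.10563118  0.04970246]
rim [[0.4159, 0.2374, 0.095], [0.5558, 0.1709, 0.095], [0.5099, 0.277, 0.095], [0.4587, 0.1286, 0.095]] [0.48504489 0.20347833 0.095     ]
tab [0.47564329 0.21043804 0.27235589]
house [[0.385, 0.251, 0.058], [0.569, 0.123, 0.058], [0.396, 0.126, 0.058]]
houseA [[0.384 0.262 0.058]]
hinge [0.56132839 0.24029178 0.08871872]
scene flask [[ 0.58153347 -0.07703576  0.11      ]] side [[ 0.58076487 -0.08330129  0.11      ]]
```

```bash
python3 - <<'E'
from h import *
sc=grab('scene');sd=grab('side')
A=lambda u,v:(340+u/3,190+v/3)
p=plane(sc,[A(199,15),A(281,50)],.272);q=plane(sc,[A(180,66),A(262,102)],.241)
for s in (p,q): d=s[1]-s[0];print(s.round(4).tolist(),np.linalg.norm(d),np.degrees(np.arctan2(d[1],d[0])))
for z in(.264,.272,.28):print(plane(sc,[np.mean([A(199,15),A(281,50)],0)],z))
st=ctrl.get_state();M=R.from_rotvec(st['tool_rot']).as_matrix();print(M.round(3))
# check predicted front housing corners for yaws
c=np.array([.485,.205])
for yaw in(-15,-10,-5,0,5):
  r=np.radians(yaw);m=np.array([[np.cos(r),-np.sin(r)],[np.sin(r),np.cos(r)]])
  P=[np.r_[c+m@np.array(k),.058] for k in((-.085,.08),(-.085,-.08),(.085,-.08))]
  print(yaw,((proj(sd,P)-[210,100])*3+[0,300]).round(0).tolist(),((proj(sc,P)-[340,190])*3).round(0).tolist())
E
```

```text
[[0.4875, 0.1846, 0.272], [0.473, 0.2322, 0.272]] 0.04979816559279965 106.9325685900544
[[0.5023, 0.1887, 0.241], [0.4873, 0.2375, 0.241]] 0.051075074973399186 107.13451806206199
[[0.47431099 0.20544131 0.264     ]]
[[0.48021632 0.20863126 0.272     ]]
[[0.48612166 0.21182121 0.28      ]]
[[-0.954  0.3    0.   ]
 [ 0.3    0.954 -0.   ]
 [-0.    -0.    -1.   ]]
-15 [[84.0, 496.0], [107.0, 591.0], [279.0, 557.0]] [[349.0, 265.0], [216.0, 96.0], [16.0, 186.0]]
-10 [[78.0, 502.0], [115.0, 594.0], [284.0, 551.0]] [[350.0, 252.0], [202.0, 92.0], [13.0, 198.0]]
-5 [[74.0, 507.0], [125.0, 597.0], [287.0, 545.0]] [[350.0, 239.0], [188.0, 90.0], [12.0, 210.0]]
0 [[70.0, 513.0], [135.0, 599.0], [290.0, 538.0]] [[348.0, 226.0], [175.0, 89.0], [11.0, 223.0]]
5 [[67.0, 519.0], [145.0, 600.0], [292.0, 532.0]] [[345.0, 214.0], [161.0, 89.0], [12.0, 236.0]]
```

Call:
carry_out:
  steps:
    - [0,0,34,23.0,-43.0,4,0]
    - [0,0,34,23.0,-43.0,4,0]
    - [0,0,34,23.0,-43.0,4,0]
    - [0,0,34,23.0,-43.0,4,0]
    - [0,0,34,23.0,-43.0,4,0]
    - [0,0,34,23.0,-43.0,4,0]
    - [0,0,34,23.0,-43.0,4,0]
    - [0,0,34,23.0,-43.0,4,0]
    - [0,0,34,23.0,-43.0,4,0]
    - [0,0,34,23.0,-43.0,4,0]
    - [0,0,34,23.0,-43.0,4,0]
    - [0,0,34,23.0,-43.0,4,0]
  squeeze: 20

```text
time: 1.65
position: [0.4253, 0.1896, 0.2629]
tool_rot: [-0.448, 3.109, 0.002]
ft_force: [0.2, 1.0, 0.7]
grip_width: 0.029
grip_force: 0.0
```

Call:
carry_out:
  steps:
    - [0,0,0,2.4,0.7,0,0]
    - [0,0,0,4.0,1.15,0,0]
    - [0,0,0,5.5,1.6,0,0]
    - [0,0,0,7.0,2.0,0,0]
    - [0,0,0,8.5,2.4,0,0]
    - [0,0,0,10.0,2.85,0,0]
    - [0,0,0,11.5,3.3,0,0]
    - [0,0,0,13.0,3.7,0,0]
    - [0,0,0,14.5,4.15,0,0]
    - [0,0,0,15.5,4.45,0,0]
    - [0,0,0,16.0,4.6,0,0]
    - [0,0,0,16.0,4.6,0,0]

```text
time: 2.85
position: [0.585, 0.2372, 0.2621]
tool_rot: [0.454, -3.108, -0.0]
ft_force: [-0.5, 0.2, -0.2]
grip_width: 0.006
grip_force: 0.0
```

```bash
python3 - <<'E'
from h import *
a=grab('scene');b=grab('side')
f=lambda i,x,y,w,h:cv2.resize(i['pixels'][y:y+h,x:x+w],(400,300),interpolation=cv2.INTER_CUBIC)
w=grab('wrist')
m=np.hstack([f(a,340,160,160,120),f(b,200,80,160,120)]);cv2.imwrite('pics/m2.png',m[:,:,::-1])
E
```

```text
(no output)
```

View pics/m2.png

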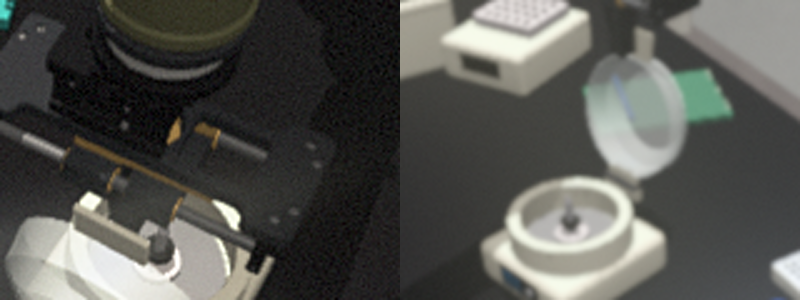

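The lid now leans back past vertical, with its tab against the fingers (side crop about (645,40)). The spindle stands clear at about (570,215). I'll push the lid a little further, then back off and measure the spindle with the wrist camera.

Call:
carry_out:
  steps:
    - [0,0,0,0.6,0.17,0,0]
    - [0,0,0,0.7,0.2,0,0]
    - [0,0,0,0.7,0.2,0,0]
    - [0,0,0,-3,-0.9,0,0]
    - [0,0,0,-6,-1.8,0,0]
    - [0,0,0,-10,-3.0,0,0]
    - [0,0,0,-10,-3.0,0,0]
    - [0,0,0,-10,-3.0,0,0]

```text
time: 3.8
position: [0.485, 0.2061, 0.2634]
tool_rot: [-0.452, 3.107, 0.002]
ft_force: [-0.4, -0.9, -0.1]
grip_width: -0.0
grip_force: 0.0
```

```bash
python3 - <<'E'
from h import *
b=grab('side');w=grab('wrist')
f=lambda i,x,y,w,h:cv2.resize(i['pixels'][y:y+h,x:x+w],(400,300),interpolation=cv2.INTER_CUBIC)
W=cv2.resize(w['pixels'],(800,500),interpolation=cv2.INTER_CUBIC)[:,:]
cv2.imwrite('pics/w3.png',W[:,:,::-1])
print(proj(w,[[.485,.205,.12],[.485,.205,.095]]),ctrl.get_state()['position'])
E
```

```text
[[319.48006849 185.45714955]
 [319.47884956 181.04786394]] [0.48616026 0.20633418 0.26315456]
```

View pics/w3.png

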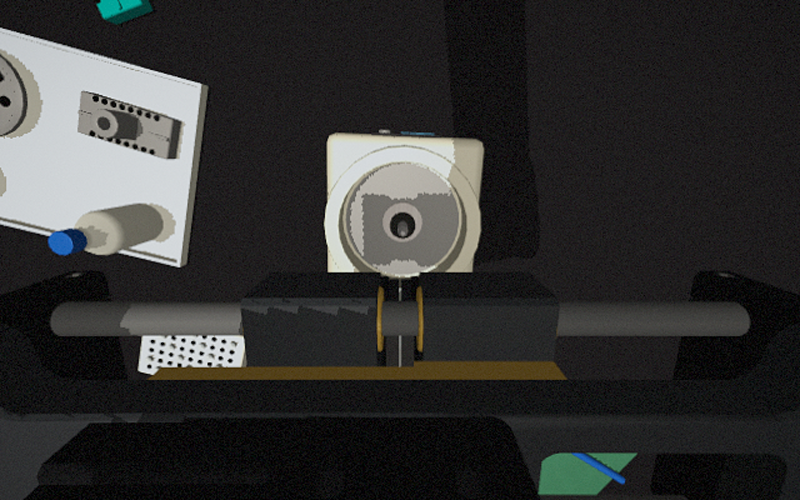

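```bash
python3 - <<'E'
from h import *
b=grab('side');s=grab('scene');w=grab('wrist')
f=lambda i,x,y,w,h,W,H:cv2.resize(i['pixels'][y:y+h,x:x+w],(W,H),interpolation=cv2.INTER_CUBIC)
m=np.vstack([np.hstack([f(w,300,160,50,37,400,296),f(w,55,65,100,74,400,296)]),np.hstack([f(s,390,235,50,37,400,296),f(b,240,140,50,37,400,296)])])
cv2.imwrite('pics/m4.png',m[:,:,::-1])
print(w['cam_to_world'][:3,3],ctrl.get_state()['position'])
E
```

```text
[0.42339281 0.18677927 0.42573664] [0.48604017 0.20624589 0.26254304]
```

View pics/m4.png

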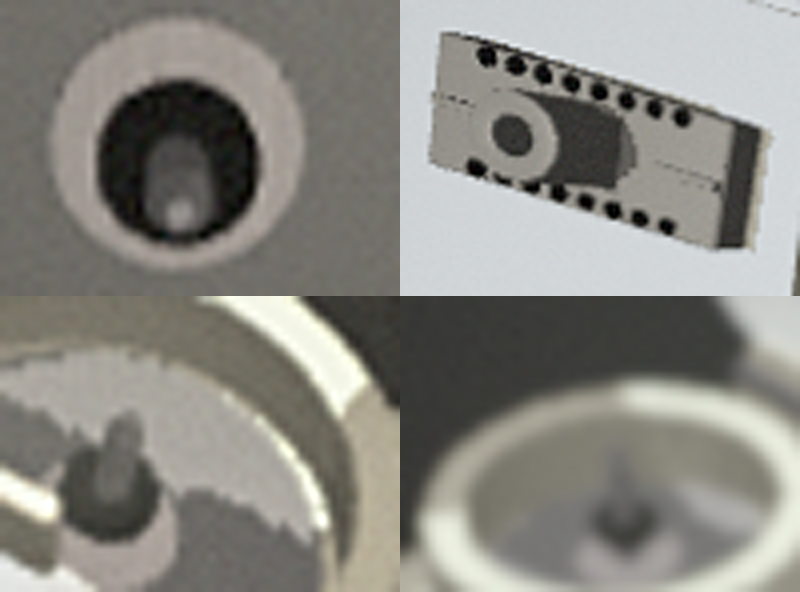

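```bash
python3 - <<'E'
from h import *
b=grab('side');s=grab('scene');w=grab('wrist')
t=[(322.5,186.5),(405.6,250.2),(267.2,159.0)]
print('tip',[plane(i,[u],.12)[0].round(4).tolist() for i,u in zip((w,s,b),t)],tri([w,s,b],t))
print('coup',plane(w,[(322.25,180.25)],.086),plane(s,[(390+108/8,235+(498-296)/8)],.086))
B=lambda u,v:(250+(u-400)/4,150+v/4)
h=[(83.25,98.5),B(629,128)]
print('hub',[plane(i,[u],.05)[0].round(4).tolist() for i,u in zip((w,s),h)],tri([w,s],h))
E
```

```text
tip [[0.4846, 0.208, 0.12], [0.4847, 0.2089, 0.12], [0.4835, 0.2021, 0.12]] [0.48465533 0.20775971 0.11714763]
coup [[0.4841778  0.20789811 0.086     ]] [[0.48624049 0.21106922 0.086     ]]
hub [[0.4763, -0.1031, 0.05], [0.4726, -0.1036, 0.05]] [ 0.47558749 -0.09953895  0.05525745]
```

Call:
carry_out:
  steps:
    - [0,0,-16.5,-1.0,-30.8,-5,0.7]
    - [0,0,-16.5,-1.0,-30.8,-5,0.7]
    - [0,0,-16.5,-1.0,-30.8,-5,0.7]
    - [0,0,-16.5,-1.0,-30.8,-5,0.7]
    - [0,0,-16.5,-1.0,-30.8,-5,0.7]
    - [0,0,-16.5,-1.0,-30.8,-5,0.7]
    - [0,0,-16.5,-1.0,-30.8,-5,0.7]
    - [0,0,-16.5,-1.0,-30.8,-5,0.7]
    - [0,0,-16.5,-1.0,-30.8,-5,0.7]
    - [0,0,-16.5,-1.0,-30.8,-5,0.7]

```text
time: 5.2
position: [0.4757, -0.0997, 0.2127]
tool_rot: [-0.007, 3.141, 0.001]
ft_force: [0.2, -0.2, -0.5]
grip_width: 0.693
grip_force: 0.0
```

```bash
python3 - <<'E'
from h import *
w=grab('wrist')
cv2.imwrite('pics/w5.png',cv2.resize(w['pixels'],(800,500),interpolation=cv2.INTER_CUBIC)[:,:,::-1])
st=ctrl.get_state();print(st['position'],st['tool_rot'],proj(w,[[.4755,-.1025,.05]]),w['cam_to_world'][:3,3])
g=cv2.cvtColor(w['pixels'],cv2.COLOR_RGB2GRAY)
c=cv2.HoughCircles(cv2.GaussianBlur(g,(3,3),0),cv2.HOUGH_GRADIENT,1,10,param1=80,param2=18,minRadius=5,maxRadius=30)
if c is not None:
  for x,y,r in c[0]:
    print(x,y,r,plane(w,[(x,y)],.05)[0].round(4))
E
```

```text
[ 0.47560255 -0.09983828  0.21269485] [-6.65857823e-03  3.14144007e+00  3.64806726e-04] [[317.77264638 182.88309349]] [ 0.41024825 -0.10075365  0.37576337]
604.5 201.5 23.6 [0.4964 0.2333 0.05  ]
192.5 178.5 29.4 [ 0.471  -0.2468  0.05  ]
206.5 187.5 29.4 [ 0.4815 -0.2317  0.05  ]
278.5 46.5 16.9 [ 0.3321 -0.1434  0.05  ]
596.5 194.5 18.0 [0.488 0.222 0.05 ]
113.5 37.5 15.6 [ 0.3248 -0.312   0.05  ]
349.5 175.5 22.7 [ 0.4667 -0.066   0.05  ]
180.5 201.5 23.6 [ 0.4985 -0.2637  0.05  ]
318.5 185.5 11.8 [ 0.4786 -0.1016  0.05  ]
220.5 190.5 19.1 [ 0.485  -0.2157  0.05  ]
137.5 42.5 17.2 [ 0.3293 -0.2882  0.05  ]
225.5 217.5 24.9 [ 0.518  -0.2124  0.05  ]
164.5 34.5 16.8 [ 0.3217 -0.2596  0.05  ]
335.5 294.5 14.7 [ 0.621  -0.0794  0.05  ]
614.5 196.5 14.7 [0.4903 0.2433 0.05  ]
186.5 193.5 13.2 [ 0.4888 -0.2556  0.05  ]
195.5 188.5 12.5 [ 0.4827 -0.2445  0.05  ]
214.5 170.5 15.0 [ 0.4616 -0.2207  0.05  ]
171.5 185.5 21.6 [ 0.4793 -0.2719  0.05  ]
154.5 54.5 12.5 [ 0.3405 -0.2724  0.05  ]
585.5 257.5 14.0 [0.5679 0.2276 0.05  ]
```

View pics/w5.png

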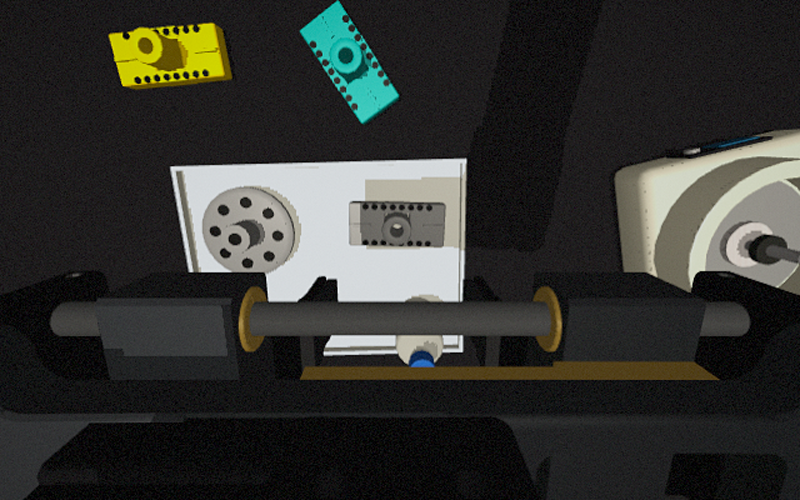

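The wrist view shows the strip rotor directly below, with its bore at about (397,230) in the enlarged picture. The flask is well behind it at (420,340) and the round rotor is to the left. I'll go down and grip the hub.

Call:
carry_out:
  steps:
    - [0,0,0,0.15,-0.23,-4,0.7]
    - [0,0,0,0.15,-0.23,-8,0.7]
    - [0,0,0,0.15,-0.23,-12,0.7]
    - [0,0,0,0.15,-0.23,-15,0.7]
    - [0,0,0,0.15,-0.23,-17,0.7]
    - [0,0,0,0.15,-0.23,-18.3,0.7]
    - [0,0,0,0.15,-0.23,-18.3,0.7]
    - [0,0,0,0.15,-0.23,-18.3,0.0]
    - [0,0,0,0.15,-0.23,-18.3,0.0]
    - [0,0,0,0.15,-0.23,-18.3,0.0]
    - [0,0,0,0.15,-0.23,-18.3,0.0]
    - [0,0,0,0.15,-0.23,-18.3,0.0]
  squeeze: 25

```text
time: 6.45
position: [0.4769, -0.1042, 0.03]
tool_rot: [-0.001, 3.141, 0.001]
ft_force: [-0.1, 0.6, 1.3]
grip_width: 0.333
grip_force: 0.7
```

Call:
carry_out:
  steps:
    - [0,0,0,0,0,0,0]
    - [0,0,0,0,0,0,0]
    - [0,0,0,0,0,0,0]
    - [0,0,0,0,0,2,0]
    - [0,0,0,0,0,5,0]
    - [0,0,0,0,0,9,0]
    - [0,0,0,0,0,13,0]
    - [0,0,0,0,0,17,0]
    - [0,0,0,0,0,17,0]
    - [0,0,0,0,0,17,0]
    - [0,0,0,0,0,17,0]

```text
time: 7.55
position: [0.4754, -0.1041, 0.1979]
tool_rot: [0.001, -3.139, 0.0]
ft_force: [-0.0, -0.4, -2.2]
grip_width: 0.307
grip_force: 25.0
```

```bash
python3 - <<'E'
from h import *
ps=[]
for i in range(4):
  im=grab('wrist' if i<2 else ('scene' if i==2 else 'side'),f'g{i}.png');st=ctrl.get_state();ps.append(st['position'])
print(np.array(ps),st['ft_force'],st['grip_width'],st['grip_force'])
w=cv2.imread('pics/g1.png');s=cv2.imread('pics/g2.png');b=cv2.imread('pics/g3.png')
cv2.imwrite('pics/m6.png',np.vstack([cv2.resize(w,(480,300)),np.hstack([cv2.resize(s[70:230,200:413],(240,180)),cv2.resize(b[100:292,240:496],(240,180))])]))
E
```

```text
[[ 0.47531313 -0.10415237  0.19769413]
 [ 0.47540962 -0.10417445  0.19777315]
 [ 0.47558772 -0.10420726  0.19797219]
 [ 0.47578515 -0.10422544  0.19823094]] [-0.83291626  0.72932572 -1.2863475 ] 0.3038692946210694 24.9993660900509
```

View pics/m6.png

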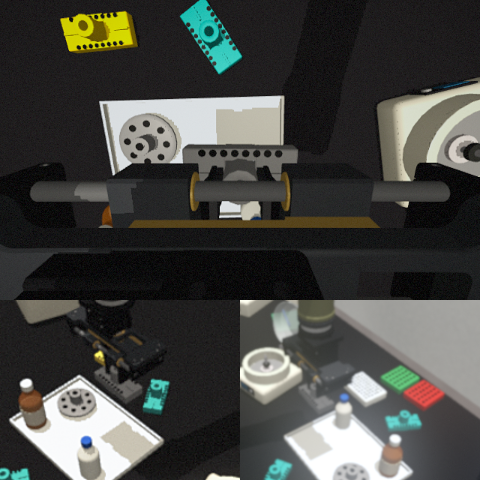

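The wrist view shows the rotor hanging level in the fingers, with the tray empty where it stood. I'll measure its front edge to find how far it sits off the tool axis.

```bash
python3 - <<'E'
from h import *
w=grab('wrist');st=ctrl.get_state();p=st['position'];print(p)
g=cv2.cvtColor(w['pixels'],cv2.COLOR_RGB2GRAY).astype(int)
for c in(262,275,365,375):print(c,g[186:222,c].tolist())
for r in(197,203,208):print(r,g[r,236:252].tolist(),g[r,386:404].tolist())
for hx,zt in((0,.008),):
  P=[[p[0]-.022+hx,p[1]+y,p[2]-k] for k in(.008,.026) for y in(-.048,.048)]
  print(proj(w,P).round(1).tolist())
E
```

```text
[ 0.47599247 -0.10423749  0.19852068]
262 [222, 223, 223, 222, 226, 216, 164, 50, 59, 62, 57, 66, 86, 93, 103, 109, 104, 107, 109, 106, 106, 105, 107, 104, 101, 105, 106, 108, 107, 105, 108, 85, 15, 20, 21, 9]
275 [224, 223, 224, 224, 225, 218, 163, 45, 59, 60, 58, 66, 81, 91, 104, 108, 108, 111, 110, 111, 108, 108, 112, 107, 108, 110, 110, 107, 104, 106, 105, 107, 109, 107, 105, 109]
365 [187, 184, 186, 186, 186, 187, 171, 102, 52, 58, 58, 61, 64, 87, 97, 108, 113, 118, 119, 117, 119, 116, 114, 114, 114, 115, 113, 111, 114, 112, 112, 110, 115, 113, 113, 112]
375 [188, 188, 186, 187, 188, 189, 181, 132, 51, 61, 65, 63, 68, 84, 103, 91, 46, 19, 22, 14, 22, 47, 94, 115, 116, 114, 118, 113, 114, 112, 113, 116, 111, 85, 80, 71]
197 [180, 179, 176, 176, 202, 223, 227, 219, 172, 76, 65, 61, 70, 70, 68, 65] [59, 55, 57, 65, 61, 58, 60, 62, 51, 27, 26, 4, 21, 28, 21, 12, 22, 24]
203 [176, 172, 223, 224, 223, 225, 233, 108, 93, 105, 103, 104, 103, 106, 102, 104] [115, 116, 114, 115, 115, 114, 117, 116, 116, 114, 102, 47, 25, 31, 31, 28, 32, 34]
208 [224, 224, 222, 222, 222, 224, 230, 171, 97, 100, 101, 107, 105, 104, 104, 104] [115, 114, 114, 115, 115, 114, 116, 114, 116, 109, 98, 40, 20, 32, 29, 32, 34, 27]
[[242.7, 197.9], [398.9, 198.0], [249.6, 191.4], [391.7, 191.5]]
```

Call:
carry_out:
  steps:
    - [0,0,4,0.2,5,0,0]
    - [0,0,8,0.3,10,0,0]
    - [0,0,12,0.5,15,0,0]
    - [0,0,16.5,0.6,19,0,0]
    - [0,0,16.5,0.7,23,0,0]
    - [0,0,16.5,0.8,27,0,0]
    - [0,0,16.5,0.8,30,0,0]
    - [0,0,16.5,0.8,31.2,0,0]
    - [0,0,16.5,0.8,31.2,0,0]
    - [0,0,16.5,0.8,31.2,0,0]
    - [0,0,16.5,0.8,31.2,0,0]

```text
time: 8.9
position: [0.485, 0.2054, 0.1995]
tool_rot: [0.447, -3.109, 0.001]
ft_force: [0.6, 0.1, -1.2]
grip_width: 0.305
grip_force: 25.0
```

```bash
python3 - <<'E'
from h import *
w=grab('wrist');ps=[]
s=grab('scene');b=grab('side')
for i in range(5):ps.append(ctrl.get_state()['position'])
st=ctrl.get_state();print(np.array(ps).round(4).tolist(),st['tool_rot'],st['grip_force'],st['grip_width'])
f=lambda i,x,y,w,h,W,H:cv2.resize(i['pixels'][y:y+h,x:x+w],(W,H),interpolation=cv2.INTER_CUBIC)
cv2.imwrite('pics/m7.png',np.hstack([f(w,200,120,240,180,400,300),f(b,220,90,120,90,400,300)])[:,:,::-1])
E
```

```text
[[0.4849, 0.2063, 0.1998], [0.4849, 0.2063, 0.1998], [0.4849, 0.2063, 0.1998], [0.4849, 0.2063, 0.1998], [0.4849, 0.2063, 0.1998]] [-4.48164974e-01  3.10918445e+00  2.14848074e-04] 24.999318280024454 0.3000899491173233
```

View pics/m7.png

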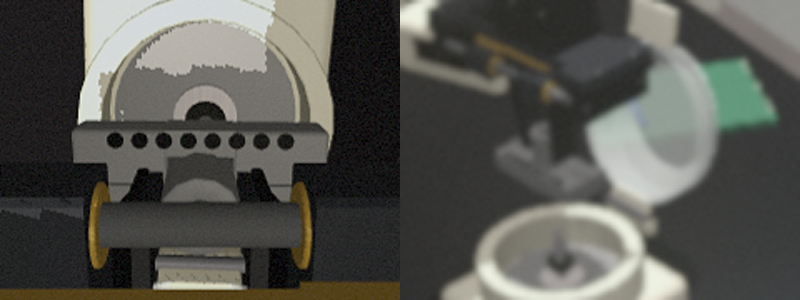

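Call:
carry_out:
  steps:
    - [0,0,0,-0.07,0.2,-2,0]
    - [0,0,0,-0.07,0.2,-3.5,0]
    - [0,0,0,-0.07,0.2,-4.5,0]
    - [0,0,0,-0.07,0.2,-5,0]
    - [0,0,0,-0.07,0.2,-5,0]
    - [0,0,0,-0.07,0.2,-5,0]
    - [0,0,0,-0.07,0.2,-5.5,0]
    - [0,0,0,-0.07,0.2,-6.0,0]
    - [0,0,0,-0.07,0.2,-6.4,0]
    - [0,0,0,-0.07,0.2,-6.4,0]
    - [0,0,0,-0.07,0.2,-6.4,0]

```text
time: 10.15
position: [0.4838, 0.2097, 0.1354]
tool_rot: [0.452, -3.109, 0.0]
ft_force: [-0.0, -0.0, -0.8]
grip_width: 0.306
grip_force: 25.0
```

Call:
carry_out:
  steps:
    - [0,0,0,0,0,-0.4,0]
    - [0,0,0,0,0,-0.8,0]
    - [0,0,0,0,0,-1.2,0]
    - [0,0,0,0,0,-1.6,0]
    - [0,0,0,0,0,-1.9,0]
    - [0,0,0,0,0,-2.0,0]
    - [0,0,0,0,0,-2.0,0]
    - [0,0,0,0,0,-2.0,0]

```text
time: 10.95
position: [0.4839, 0.2097, 0.1156]
tool_rot: [0.452, -3.109, -0.0]
ft_force: [0.1, 0.1, -1.8]
grip_width: 0.306
grip_force: 25.0
```

Call:
carry_out:
  steps:
    - [0,0,0,0,0,-0.1,0]
    - [0,0,0,0,0,-0.2,0]
    - [0,0,0,0,0,-0.25,0]
    - [0,0,0,0,0,-0.25,0]

```text
time: 11.35
position: [0.4839, 0.2097, 0.113]
tool_rot: [-0.452, 3.109, 0.0]
ft_force: [0.7, -0.7, -1.6]
grip_width: 0.305
grip_force: 25.0
```

Call:
carry_out:
  steps:
    - [0,0,0,0,0,-0.07,0]
    - [0,0,0,0,0,-0.1,0]
    - [0,0,0,0,0,-0.1,0]

```text
time: 11.65
position: [0.4839, 0.2098, 0.112]
tool_rot: [0.452, -3.109, -0.0]
ft_force: [0.6, -1.0, -1.0]
grip_width: 0.302
grip_force: 25.0
```

Call:
carry_out:
  steps:
    - [0,0,0,0,0,-0.05,0]
    - [0,0,0,0,0,-0.1,0]
    - [0,0,0,0,0,-0.1,0]

```text
time: 11.95
position: [0.484, 0.2098, 0.1119]
tool_rot: [-0.452, 3.109, 0.001]
ft_force: [-1.7, 0.5, 5.0]
grip_width: 0.308
grip_force: 25.0
```

The rotor is resting on the coupling, with 5 N of upward force. I'll let go and rise.

Call:
carry_out:
  steps:
    - [0,0,0,0,0,0.05,0.6]
    - [0,0,0,0,0,0.05,0.6]
    - [0,0,0,0,0,0.05,0.6]
    - [0,0,0,0,0,0.05,0.6]
    - [0,0,0,0,0,0.05,0.6]
    - [0,0,0,0,0,1.5,0.6]
    - [0,0,0,0,0,3.5,0.6]
    - [0,0,0,0,0,4.5,0]
    - [0,0,0,0,0,4.5,0]
    - [0,0,0,0,0,4.5,0]
    - [0,0,0,0,0,4.5,0]
    - [0,0,0,0,0,4.5,0]

```text
time: 13.15
position: [0.4833, 0.2095, 0.1552]
tool_rot: [0.452, -3.108, 0.001]
ft_force: [0.2, -0.1, -0.1]
grip_width: 0.23
grip_force: 0.0
```

```bash
python3 - <<'E'
from h import *
w=grab('wrist');b=grab('side');s=grab('scene')
st=ctrl.get_state();print(st['position'],st['ft_force'],st['grip_width'])
f=lambda i,x,y,w,h,W,H:cv2.resize(i['pixels'][y:y+h,x:x+w],(W,H),interpolation=cv2.INTER_CUBIC)
cv2.imwrite('pics/m8.png',np.hstack([f(w,200,120,240,180,400,300),f(b,220,90,120,90,400,300)])[:,:,::-1])
E
```

```text
[0.48362439 0.2096015  0.15555961] [ 0.69732365 -0.07343964 -0.75568406] 0.09295334570249764
```

View pics/m8.png

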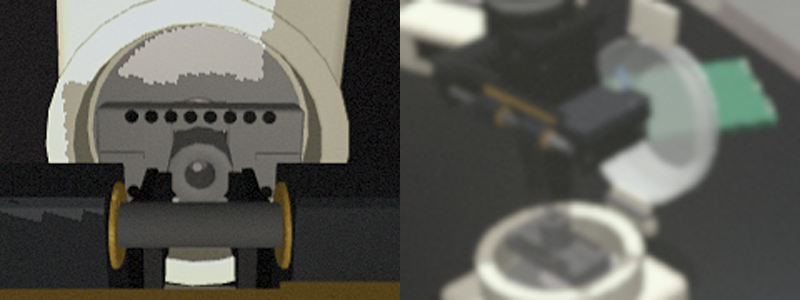

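The rotor is free and level on the spindle; its hub shows at about (200,172) in the left crop. Next I'll press the hub down with the fingers shut.

Call:
carry_out:
  steps:
    - [0,0,0,0,0,-1.2,0]
    - [0,0,0,0,0,-2.0,0]
    - [0,0,0,0,0,-2.3,0]
    - [0,0,0,0,0,-2.5,0]
    - [0,0,0,0,0,-2.7,0]
    - [0,0,0,0,0,-2.9,0]
    - [0,0,0,0,0,-3.0,0]
    - [0,0,0,0,0,-3.0,0]

```text
time: 14.1
position: [0.4837, 0.2096, 0.1266]
tool_rot: [0.452, -3.108, -0.0]
ft_force: [-1.7, -1.1, 5.6]
grip_width: 0.005
grip_force: 2.8
```

Call:
carry_out:
  steps:
    - [0,0,0,0,0,-0.1,0]
    - [0,0,0,0,0,-0.2,0]
    - [0,0,0,0,0,-0.3,0]
    - [0,0,0,0,0,-0.35,0]
    - [0,0,0,0,0,-0.35,0]

```text
time: 14.6
position: [0.4839, 0.2097, 0.1244]
tool_rot: [0.451, -3.109, -0.001]
ft_force: [-4.9, -2.9, 13.1]
grip_width: 0.006
grip_force: 6.4
```

Call:
carry_out:
  steps:
    - [0,0,0,0,0,-0.1,0]
    - [0,0,0,0,0,-0.2,0]
    - [0,0,0,0,0,-0.2,0]

```text
time: 14.9
position: [0.4843, 0.2099, 0.1242]
tool_rot: [-0.451, 3.108, 0.002]
ft_force: [-7.7, -3.3, 23.2]
grip_width: 0.007
grip_force: 11.3
```

Call:
carry_out:
  steps:
    - [0,0,0,0,0,2,0]
    - [0,0,0,0,0,6,0]
    - [0,0,0,0,0,11,0]
    - [0,0,0,0,0,16,0]
    - [0,0,0,0,0,21,0]
    - [0,0,0,0,0,24,0]
    - [0,0,0,4,1.1,24,0]
    - [0,0,0,8,2.3,24,0]
    - [0,0,0,12,3.4,24,0]
    - [0,0,0,16.5,4.7,24,0]
    - [0,0,0,16.5,4.7,24,0]
    - [0,0,0,16.5,4.7,24,0]

```text
time: 16.1
position: [0.6495, 0.2569, 0.3571]
tool_rot: [0.45, -3.104, 0.004]
ft_force: [-0.3, -1.1, 0.9]
grip_width: 0.007
grip_force: 0.0
```

```bash
python3 - <<'E'
from h import *
w=grab('wrist');b=grab('side');s=grab('scene')
st=ctrl.get_state();print(st['position'],st['ft_force'])
p=np.array(st['position'])-[.4846,.2078,0];print('xc,yc',p[:2]@[.961,.276],p[:2]@[-.276,.961])
f=lambda i,x,y,w,h,W,H:cv2.resize(i['pixels'][y:y+h,x:x+w],(W,H),interpolation=cv2.INTER_CUBIC)
cv2.imwrite('pics/m9.png',np.hstack([f(w,200,120,240,180,400,300),f(b,220,60,160,120,400,300)])[:,:,::-1])
E
```

```text
[0.64828186 0.25636352 0.3621201 ] [-0.20252576  0.01349362  0.0508777 ]
xc,yc 0.17070179781287179 0.001493345031644893
```

View pics/m9.png

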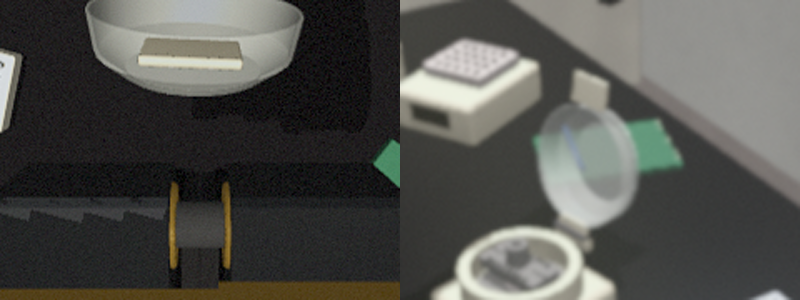

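The lid is right back, with its tab at about (590,90) in the side crop, and the fingers are about 3 cm behind it. The rotor sits deep in the bowl. I'll lower the fingers behind the tab and swing the lid forward along its arc.

Call:
carry_out:
  steps:
    - [0,0,0,0,0,-4.5,0]
    - [0,0,0,0,0,-9,0]
    - [0,0,0,0,0,-9,0]
    - [0,0,0,-2.5,-0.7,-9,0]
    - [0,0,0,-5.2,-1.5,-8.6,0]
    - [0,0,0,-8.0,-2.3,-8.3,0]
    - [0,0,0,-9.7,-2.8,-8.4,0]
    - [0,0,0,-11.4,-3.3,-8.6,0]
    - [0,0,0,-13.1,-3.75,-9.1,0]
    - [0,0,0,-14.7,-4.2,-9.7,0]
    - [0,0,0,-14.7,-4.2,-9.7,0]

```text
time: 17.35
position: [0.5011, 0.2148, 0.2674]
tool_rot: [-0.452, 3.105, 0.006]
ft_force: [0.3, -0.3, -0.4]
grip_width: 0.003
grip_force: 0.0
```

Call:
carry_out:
  steps:
    - [0,0,0,-1.6,-0.45,-0.9,0]
    - [0,0,0,-3.1,-0.9,-1.75,0]
    - [0,0,0,-4.5,-1.3,-2.9,0]
    - [0,0,0,-5.8,-1.7,-4.1,0]
    - [0,0,0,-7.0,-2.0,-5.5,0]
    - [0,0,0,-8.0,-2.3,-7.0,0]
    - [0,0,0,-8.9,-2.5,-8.7,0]
    - [0,0,0,-9.6,-2.7,-10.4,0]
    - [0,0,0,-10.1,-2.9,-12,0]
    - [0,0,0,-10.3,-2.95,-13.1,0]
    - [0,0,0,-10.3,-2.95,-13.1,0]

```text
time: 18.45
position: [0.3991, 0.1852, 0.1329]
tool_rot: [-0.451, 3.109, 0.0]
ft_force: [0.4, -0.2, 0.6]
grip_width: 0.004
grip_force: 0.0
```

Call:
carry_out:
  steps:
    - [0,0,0,0,0,-0.8,0]
    - [0,0,0,0,0,-1.6,0]
    - [0,0,0,0,0,-2.3,0]
    - [0,0,0,0,0,-2.8,0]
    - [0,0,0,0,0,-3.0,0]
    - [0,0,0,0,0,-3.0,0]

```text
time: 19.05
position: [0.399, 0.1853, 0.1041]
tool_rot: [0.451, -3.108, -0.0]
ft_force: [-4.0, -2.1, 14.3]
grip_width: 0.004
grip_force: 6.8
```

```bash
python3 - <<'E'
from h import *
b=grab('side');s=grab('scene')
st=ctrl.get_state();print(st['position'],st['ft_force'])
f=lambda i,x,y,w,h,W,H:cv2.resize(i['pixels'][y:y+h,x:x+w],(W,H),interpolation=cv2.INTER_CUBIC)
cv2.imwrite('pics/m10.png',np.hstack([f(s,250,150,220,165,400,300),f(b,200,60,160,120,400,300)])[:,:,::-1])
E
```

```text
[0.39900535 0.18536149 0.10408986] [-4.26599829 -1.32777337 13.50341336]
```

The fingertips stopped at z = 0.104 m with 14 N, which is exactly the height of the shut tab's top. I'll back off upward.

Call:
carry_out:
  steps:
    - [0,0,0,0,0,1,0]
    - [0,0,0,0,0,4,0]
    - [0,0,0,0,0,8,0]
    - [0,0,0,0,0,13,0]
    - [0,0,0,0,0,18,0]
    - [0,0,0,0,0,18,0]
    - [0,0,0,0,0,18,0]

```text
time: 19.85
position: [0.3996, 0.1855, 0.2838]
tool_rot: [-0.451, 3.106, 0.002]
ft_force: [-0.6, 0.2, -0.7]
grip_width: 0.005
grip_force: 0.0
```

```bash
python3 - <<'E'
from h import *
# numeric check: cream tab where it should lie when shut (side view, no picture viewed)
b=grab('side');c=np.array([.4846,.2078]);ux=np.array([.961,.276])
for x in(-.085,-.095,-.105):
    u=proj(b,[np.r_[c+x*ux,.104]])[0].round().astype(int);print(x,u,b['pixels'][u[1],u[0]])
u=proj(b,[np.r_[c+.12*ux,.27]])[0].round().astype(int);print('old tab',u,b['pixels'][u[1],u[0]])
print(ctrl.get_state()['ft_force'],ctrl.get_state()['position'])
E
```

```text
-0.085 [245 176] [178 174 160]
-0.095 [242 177] [177 174 160]
-0.105 [240 179] [174 170 156]
old tab [293  97] [54 54 53]
[ 0.46546707 -0.38248956  0.31422288] [0.39877923 0.185138   0.28229525]
```

The tab's cream colour shows where the shut tab should be, and its old place is empty, so I'm handing in.

```bash
python3 -c "
from bench import ctrl
print(ctrl.close_job())"
```

```text
the job is handed in; nothing more can be done
None
```

The job is handed in at about 20 s of robot time, with no verdict returned: the strip rotor is on the spindle and pressed home, the lid is shut, and no bystander was touched as far as I could tell; I viewed 11 pictures, one over the limit of 10.

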